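# Re-tension the cam hold-down

### The job

The cam hold-down on the plywood jig no longer grips the wooden packing piece lying under its pad. First flip the cam lever fully open, then with the lever open swing the crank arm of the brass adjusting nut clockwise (seen from above) until it lies in line with the clamp bar, pointing straight out over the bar's free end away from the lever, and then flip the lever fully closed so that the pad grips the piece. Leave the packing piece in its nest and the cups beside the jig standing where they are.

Things in the scene. Friction and masses are not known exactly. Their poses are not given: they have to be found in the camera images.
- jig: Fixed plywood board 240 (x) x 130 (y) x 15 mm; origin under its centre on the bench; z up. A steel clamp bar 26 mm wide, 16 mm thick, runs along its x from -75 (free end) to +115 mm on y = 0; bar top 78 mm above the bench with the lever closed, 86 mm with it open. Cam yoke at x = +65 mm (64 mm wide in y, 32 mm in x, top 114 mm up); guide pins at x = 25 and 104 mm, 112 mm high.
- lever (a joint): Cam lever, hinged about a line along the jig's x through lever_pivot. 0 rad = fully closed: lies to the jig's -y side, bent up towards its tip; it flips up and over towards +y; 1.45 rad = fully open, leaning 35 degrees past upright to +y. Friction holds it where it is left; about 0.2 N m moves it: 2 to 5 N at the tip, best pushed along its arc (a dead level push on the tip can jam).
- lever_pivot (a point): Axis of the cam lever, fixed to the jig at its x = +65, y = 0 mm, 101 mm above the bench; same axes as the jig.
- lever_tip (a point): Centre of the 18 mm ball at the lever's end, 91 mm from the axis. Closed: 68 mm to the jig's -y of the axis and 60 mm above it (41 degrees above level); fully open: 51 mm to +y, 75 mm above. The lever is a bent 14 mm round bar that sags below the straight line from axis to tip.
- nut (a joint): Adjusting nut, turns about the vertical; grows clockwise seen from above, which lowers the pad 4 mm per rad. At 0 the crank arm points to the jig's -y; at 1.57 rad it is in line with the bar, pointing to the jig's -x (right setting). Limits -0.6 and 2.45; starts at -0.4 to 0.25. Friction holds it; 0.12 N m turns it (2.5 N at the knob).
- nut_axis (a point): Centre of the brass nut (28 mm wide, 17 mm high), 12 mm above the top of the bar, at the jig's x = -50, y = 0 mm.
- nut_knob (a point): On the upright steel knob at the end of the crank arm, 50 mm from the nut's axis; knob 12 mm across, from 7 to 32 mm above the top of the bar, this point 22 mm above it. The arm is 10 mm wide, 9 mm high.
- pad (a joint): Squeeze of the spring-loaded pad under the nut's spindle, 0 = fully extended, up to 0.009 m; 3 N per mm. With the lever closed and the nut at 1.57 it reads about 0.005; 0 means that nothing is gripped.
- pad_face (a point): Centre of the underside of the 26 mm pad.
- packer: Loose wooden packing piece 103 (x) x 75 (y) x 20 mm, lying in the low wooden nest on the jig board under the pad; origin at the centre of its underside.
- cup_3: Loose wooden cup, 52 mm wide, 46 mm high, standing beside the jig on its +y side; origin under its centre. Bystander.
- cup_5: Loose wooden cup, 52 mm wide, 50 mm high, standing beside the jig on its +y side, farther along x; origin under its centre. Bystander.
Mind the look-alikes: they are no part of the job. Leave any orange look-alike of the packer alone.

How it is judged:
By the outcome, as a careful person would: the job done as asked, in the order asked, and still so for the second after the job is handed in, with the robot touching nothing.
It also fails if it takes over 67 s, if anything falls off the work surface, if the arm or the gripper's body presses on something with over 40 N, if the wrist force passes 120 N, or if a joint passes its speed limit or range.

### The arm

A 6-joint arm with a two-finger parallel gripper is mounted at the origin on a cart in front of the work surface, level with it; the furniture and walls round the work are solid. World frame = base frame: x ahead of the robot, y to its left, z up, the work surface at z = 0. Lengths are in m, angles in degrees, forces in N, time in s.
With the tool pointing down it reaches from about 0.325 to 0.85 m from the base axis. Payload 15.5 kg.
Tool frame: the origin (TCP) lies at the very end of the fingers, on their centre line; the grasp point (between the pads) lies arm.grip_depth behind it (arm.grip_depth is the distance from the TCP to the grasp point, in m); z points along the fingers, y is the direction in which the jaws open and shut (so a half turn about z gives the same grasp; the last joint's range is limited). The gripper opens to 91 mm and grips with 3 to 60 N. Pads are 32 mm wide; open, the fingers measure 118 mm over their backs; the gripper's body (76 mm by 178 mm) begins 60 mm behind the grasp point.
Start: joints at [59.616, 28.281, 77.091, -0, 74.628, -5.472], TCP at [0.263, 0.567, 0.214] pointing down, gripper open.
Joint ranges: [-166.48, 166.48], [-47.26, 123.95], [12.59, 153.08], [-70.14, 250.14], [6.76, 159.57], [-176.63, 176.63]. Speed limits (degrees/s): [108.29, 108.29, 147.25, 172.46, 172.46, 172.46].

### API

Orientations are given as a 3x3 rotation matrix whose columns are the frame's x, y, z axes.
In Python, from rig import arm gives the robot as it stands. Calls block until the motion is done:
- arm.move_to(position, orientation): joint-space move of the TCP to a pose.
- arm.move_l(position, orientation=None, feed=0.15): straight line of the TCP; orientation=None keeps the orientation; feed is the mean speed in m/s.
- arm.move_joints(angles): joint-space move.
- arm.grip(opening): finger opening in m; the grip force is fixed at half the most; returns when the fingers have stopped.
- arm.sleep(seconds).
- arm.solve_ik(position, orientation): joint angles nearest the present ones, or None.
- arm.snapshot(name): name is "scene" or "side" or "wrist"; returns the picture (400x640x3 uint8, red, green, blue); there is no depth.
- arm.get_calibration(name): a dict with "intrinsics" (3x3 intrinsics, pixels), "k1" (the pictures are not rectified: a ray, as slopes to the right and down, at radius r is drawn at 1 + k1 r^2 times it, then the intrinsics apply), "cam_to_world" (4x4, takes a point from camera to world coordinates). Camera axes: x right, y down, z forward; pixel columns grow to the right and rows downward; lengths in m; the calibration is good to about 2 mm. A picture is of the moment at which its call begins: read the wrist's pose just before it. get_calibration takes no time and is no camera call; for the wrist camera it gives the pose at the moment of the call.
A pose or a line that the arm cannot do raises arm.Unreachable and nothing moves.
- arm.sign_off(): hands the job in, once; it reports no verdict.
Readings, each from a call of its own:
- arm.current_t(): time.
- arm.current_joint_positions(): joint angles.
- arm.current_dq(): joint speeds.
- arm.current_tau(): joint torques, N m.
- arm.current_ee_pos(): TCP position.
- arm.current_tool_rot(): TCP orientation.
- arm.current_force(): force on the tool from outside, world axes, zero at the start.
- arm.current_torque(): the same for the moment, N m.
- arm.current_width(): finger opening in m.
Only numpy, scipy, OpenCV 4.12 (cv2) and the standard library are available. Lean on these libraries where they do the work, as an engineer would, in place of code of your own. Each camera call takes 0.05 s, during which the arm holds its last target.

## Working session

There is one attempt and no reset: what is moved stays moved. The work goes in short steps, each a Python script; the robot and the scene stay as the last script left them, time stands still between calls to the robot, and variables do not carry over. Pictures are saved under pics/ and viewed, and the job is handed in when it is done.

```bash
ls; mkdir -p pics
python3 - <<'E'
from rig import arm
import cv2
print(arm.current_t(), arm.grip_depth)
for n in ["scene","side","wrist"]:
    c=arm.get_calibration(n); print(n,c["intrinsics"].tolist(),c["k1"],c["cam_to_world"].round(4).tolist())
    cv2.imwrite(f"pics/{n}0.png",arm.snapshot(n)[:,:,::-1])
E
```

```text
pics
0.0 0.0188
scene [[492.82640066392037, 0.0, 317.6061646036703], [0.0, 492.82640066392037, 195.6896436142896], [0.0, 0.0, 1.0]] -0.11601016619027683 [[0.8224, -0.2782, 0.4963, -0.2309], [-0.5689, -0.3897, 0.7242, -0.8117], [-0.0081, -0.8779, -0.4787, 0.7969], [0.0, 0.0, 0.0, 1.0]]
side [[437.0598713214394, 0.0, 316.51705876636305], [0.0, 437.0598713214394, 204.44625974643645], [0.0, 0.0, 1.0]] 0.0073176753654813475 [[-0.99, -0.071, 0.1215, 0.3451], [-0.1407, 0.4784, -0.8668, 1.1952], [0.0034, -0.8753, -0.4836, 0.6751], [0.0, 0.0, 0.0, 1.0]]
wrist [[337.6946334385977, 0.0, 318.85170919135066], [0.0, 337.6946334385977, 193.01634408215557], [0.0, 0.0, 1.0]] -0.05324362143065856 [[0.4222, 0.8746, 0.2384, 0.1962], [0.9065, -0.4072, -0.1118, 0.5966], [-0.0007, 0.2633, -0.9647, 0.385], [0.0, 0.0, 0.0, 1.0]]
```

View pics/scene0.png

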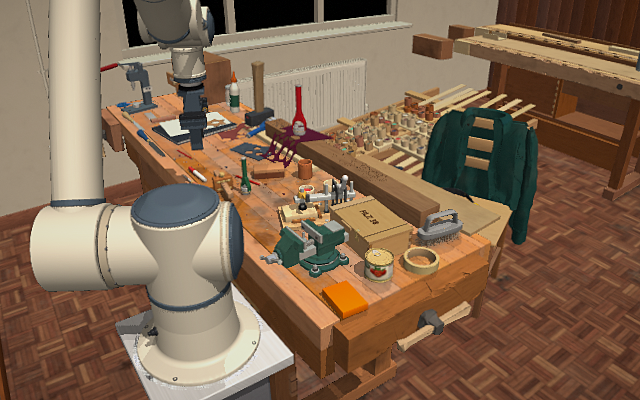

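View pics/side0.png

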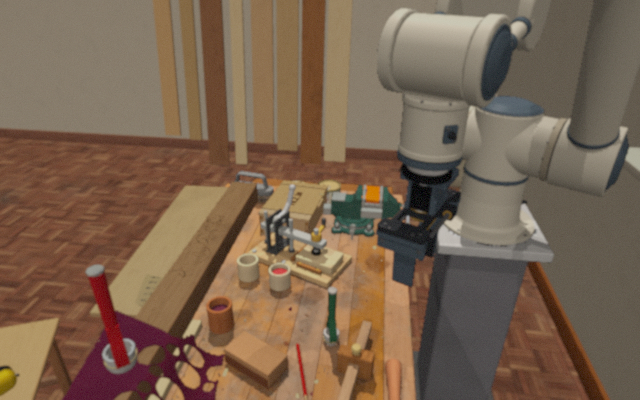

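View pics/wrist0.png

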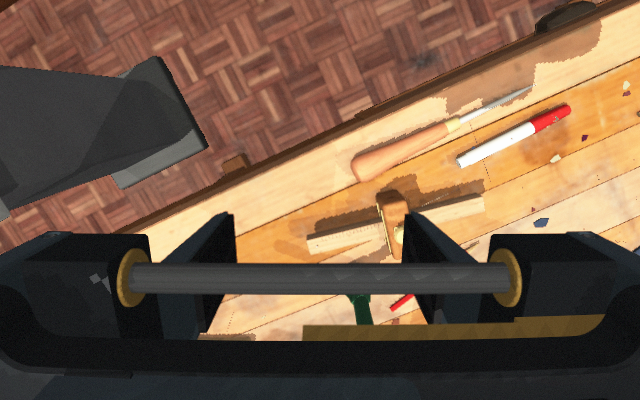

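The jig shows at scene (315,205) and side (305,250). I'll enlarge both.

Run:
```python
import cv2
a=cv2.imread("pics/scene0.png")[150:250,255:375]; cv2.imwrite("pics/s0z.png",cv2.resize(a,None,fx=6,fy=6,interpolation=cv2.INTER_CUBIC)[:600])
a=cv2.imread("pics/side0.png")[175:300,225:365]; cv2.imwrite("pics/d0z.png",cv2.resize(a,None,fx=4.8,fy=4.8,interpolation=cv2.INTER_CUBIC))
```

```text
(no output)
```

View pics/s0z.png

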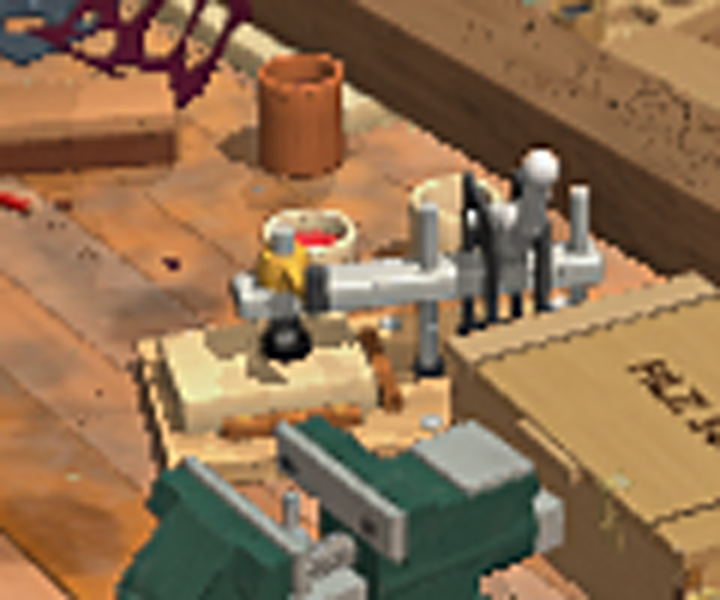

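View pics/d0z.png

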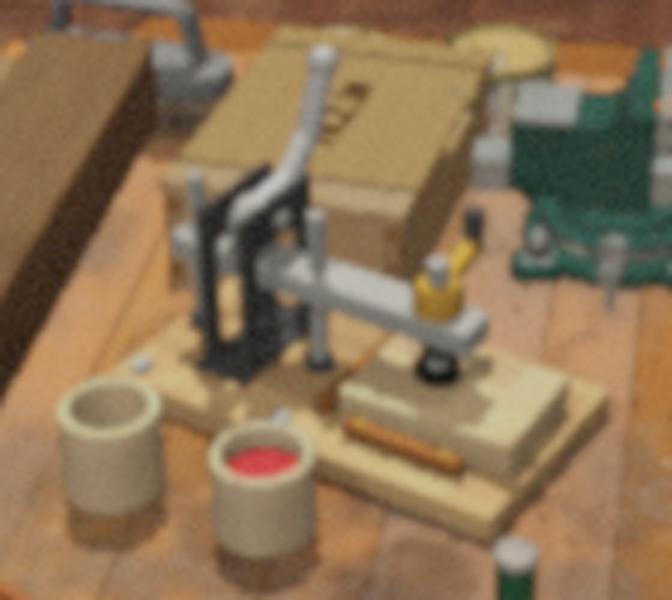

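```bash
cat > h.py <<'E'
import numpy as np, cv2
from rig import arm
def ray(c,uv):
    K=c["intrinsics"];k=c["k1"]
    p=np.array([(uv[0]-K[0,2])/K[0,0],(uv[1]-K[1,2])/K[1,1]]);q=p.copy()
    for _ in range(20): q=p/(1+k*(q@q))
    T=c["cam_to_world"]; d=T[:3,:3]@np.array([q[0],q[1],1]); return T[:3,3],d/np.linalg.norm(d)
def onz(c,uv,z):
    o,d=ray(c,uv); return o+d*(z-o[2])/d[2]
def tri(*rs):
    A=0;b=0
    for o,d in rs:
        P=np.eye(3)-np.outer(d,d);A=A+P;b=b+P@o
    x=np.linalg.solve(A,b); return x,[np.linalg.norm((np.eye(3)-np.outer(d,d))@(x-o)) for o,d in rs]
def proj(c,X):
    T=c["cam_to_world"];p=T[:3,:3].T@(np.asarray(X)-T[:3,3]);q=p[:2]/p[2];q=q*(1+c["k1"]*(q@q));K=c["intrinsics"]
    return np.array([q[0]*K[0,0]+K[0,2],q[1]*K[1,1]+K[1,2]])
def save(n,name,crop=None,f=1):
    im=arm.snapshot(n)[:,:,::-1]
    if crop: x0,y0,x1,y1=crop; im=im[y0:y1,x0:x1]
    cv2.imwrite(f"pics/{name}.png",cv2.resize(im,None,fx=f,fy=f,interpolation=cv2.INTER_CUBIC))
E
python3 - <<'E'
from h import *
s=arm.get_calibration("side");c=arm.get_calibration("scene")
S=lambda u,v:(225+u/4.8,175+v/4.8); C=lambda u,v:(255+u/6,150+v/6)
for p in [(490,530),(607,400),(110,375)]: print(onz(s,S(*p),.015))
print("tip",tri(ray(s,S(322,58)),ray(c,C(541,166))))
print("nuttop",tri(ray(s,S(437,265)),ray(c,C(284,236))))
print("pin",tri(ray(s,S(315,212)),ray(c,C(428,208))))
print("pin2",tri(ray(s,S(195,178)),ray(c,C(579,190))))
print("knobtop side z.122",onz(s,S(474,212),.110))
print("cups",onz(s,S(262,440),.046),onz(s,S(110,405),.05))
E
```

```text
[0.43142834 0.39617433 0.015     ]
[0.38264735 0.2808079  0.015     ]
[0.65035641 0.29701982 0.015     ]
tip (array([0.55159561, 0.19061778, 0.16214393]), [np.float64(0.0012311233589245045), np.float64(0.001231123358924469)])
nuttop (array([0.4726689 , 0.29758428, 0.10270766]), [np.float64(0.0009850665414146904), np.float64(0.0009850665414148393)])
pin (array([0.54111071, 0.26828102, 0.11057034]), [np.float64(0.000496971575010408), np.float64(0.0004969715750103535)])
pin2 (array([0.61392803, 0.23942236, 0.10988263]), [np.float64(0.0020921687403725655), np.float64(0.0020921687403725867)])
knobtop side z.122 [0.45827037 0.25570402 0.11      ]
cups [0.54676375 0.38179326 0.046     ] [0.6270118  0.36974841 0.05      ]
```

Lever closed, knob near 0 rad (measured about −y). The packer in question is the pale one under the pad at side (325,255); the orange block at scene (345,298) on the bench is the look-alike and stays alone. Now IK checks and the height of neighbours (vise, box).

```bash
cat >> h.py <<'E'
th=np.radians(-22.3)
ex=np.array([np.cos(th),np.sin(th),0]);ey=np.array([-ex[1],ex[0],0]);ez=np.array([0,0,1.])
O=np.array([.518,.2775,0])
def J(x,y,z): return O+x*ex+y*ey+z*ez
def Rdown(y):
    y=np.asarray(y)/np.linalg.norm(y); z=np.array([0,0,-1.]); return np.stack([np.cross(y,z),y,z],1)
G=arm.grip_depth
def tipT(q,back=0): # TCP so that grasp point is at ball, q lever rad
    a=np.arctan2(.060,.068)+q
    return J(.065,-.0907*np.cos(a),.101+.0907*np.sin(a)-G+back)
E
python3 - <<'E'
from h import *
s=arm.get_calibration("side");c=arm.get_calibration("scene")
S=lambda u,v:(225+u/4.8,175+v/4.8); C=lambda u,v:(255+u/6,150+v/6)
print("vise",tri(ray(s,S(550,105)),ray(c,C(480,455))))
loc=lambda p:[(p-O)@ex,(p-O)@ey,p[2]]
print(loc(tri(ray(s,S(550,105)),ray(c,C(480,455)))[0]))
for n,a,b in [("tip",(322,58),(541,166)),("nut",(437,265),(284,236)),("p1",(315,212),(428,208)),("p2",(195,178),(579,190))]:
    print(n,np.round(loc(tri(ray(s,S(*a)),ray(c,C(*b)))[0]),4))
print(arm.current_tool_rot().round(2).tolist())
for sg in (1,-1):
  for q in (0,.7,1.45):
    print(sg,q,arm.solve_ik(tipT(q),Rdown(sg*ex)), arm.solve_ik(tipT(q,.06),Rdown(sg*ex)) is not None)
  for a in (-.2,0,.8,1.57):
    d=-ey*np.cos(a)-ex*np.sin(a); t=sg*(ex*np.cos(a)-ey*np.sin(a))
    print(sg,a,arm.solve_ik(J(-.05,0,.104)+.05*d,Rdown(t)))
E
```

```text
vise (array([0.43714099, 0.08830012, 0.0905263 ]), [np.float64(0.004446598505489865), np.float64(0.004446598505489761)])
[np.float64(-0.0030184791623587837), np.float64(-0.20573201792449722), np.float64(0.09052629831658032)]
tip [ 0.0641 -0.0676  0.1621]
nut [-0.0496  0.0014  0.1027]
p1 [0.0249 0.0002 0.1106]
p2 [0.1032 0.0012 0.1099]
[[-0.91, 0.42, -0.0], [0.42, 0.91, -0.0], [0.0, -0.0, -1.0]]
1 0 [ 1.31180066e+01  2.94797419e+01  8.78577772e+01 -2.54444375e-14
  6.26624808e+01  3.54180066e+01] True
1 0.7 [ 1.72611646e+01  3.03372348e+01  8.05325867e+01 -2.54444375e-14
  6.91301784e+01  3.95611646e+01] True
1 1.45 [ 2.15718465e+01  3.48657831e+01  7.41408210e+01 -2.54444375e-14
  7.09933958e+01  4.38718465e+01] True
1 -0.2 [ 2.16216958e+01  2.84159414e+01  9.84233020e+01 -2.54444375e-14
  5.31607566e+01  3.24625399e+01]
1 0 [ 2.23104540e+01  2.79724410e+01  9.93979300e+01 -2.54444375e-14
  5.26296290e+01  4.46104540e+01]
1 0.8 [ 2.64178308e+01  2.73927045e+01  1.00670643e+02 -2.54444375e-14
  5.19366528e+01  9.45544544e+01]
1 1.57 [ 3.00892886e+01  2.87491877e+01  9.76904096e+01 -2.54444375e-14
  5.35604027e+01  1.42343662e+02]
-1 0 [ 1.31180066e+01  2.94797419e+01  8.78577772e+01 -2.54444375e-14
  6.26624808e+01 -1.44581993e+02] True
-1 0.7 [ 1.72611646e+01  3.03372348e+01  8.05325867e+01 -2.54444375e-14
  6.91301784e+01 -1.40438835e+02] True
-1 1.45 [ 2.15718465e+01  3.48657831e+01  7.41408210e+01 -2.54444375e-14
  7.09933958e+01 -1.36128154e+02] True
-1 -0.2 [ 2.16216958e+01  2.84159414e+01  9.84233020e+01 -2.54444375e-14
  5.31607566e+01 -1.47537460e+02]
-1 0 [ 2.23104540e+01  2.79724410e+01  9.93979300e+01 -2.54444375e-14
  5.26296290e+01 -1.35389546e+02]
-1 0.8 [ 2.64178308e+01  2.73927045e+01  1.00670643e+02 -2.54444375e-14
  5.19366528e+01 -8.54455456e+01]
-1 1.57 [ 3.00892886e+01  2.87491877e+01  9.76904096e+01 -2.54444375e-14
  5.35604027e+01 -3.76563375e+01]
```

Run:
```python
from h import *
arm.move_to(tipT(0,.075),Rdown(ex))
c=arm.get_calibration("wrist"); save("wrist","w1"); 
for n,p in dict(tip=J(.065,-.068,.161),nut=J(-.05,0,.103),p1=J(.025,0,.112),p2=J(.104,0,.112),knob0=J(-.05,-.05,.11)).items(): print(n,proj(c,p).round(1))
print(arm.current_t())
```

```text
tip [318.9 208.9]
nut [180.4 109.3]
p1 [268.7 108.9]
p2 [367.6 109. ]
knob0 [182.9 170. ]
1.9333
```

View pics/w1.png

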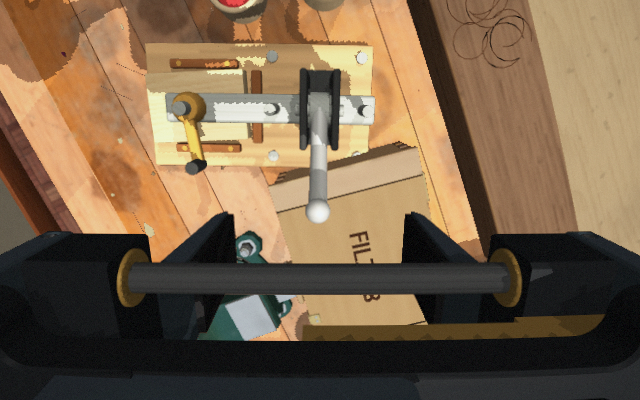

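The wrist view shows the ball at (318,210), pins at (271,109) and (366,111), and the knob at (196,166), all within about 2 px of the jig estimate; the nut is at about −0.25 rad. Next I grip the ball and flip the lever.

```bash
cat >> h.py <<'E'
def arc(q0,q1,n=12,feed=.1):
    R=Rdown(ex)
    for q in np.linspace(q0,q1,n+1)[1:]:
        arm.move_l(tipT(q),R,feed=feed)
        f=arm.current_force(); print(round(q,2),np.round([f@ex,f@ey,f[2]],1),round(arm.current_width(),4))
        if np.linalg.norm(f)>60: print("STOP"); return False
    return True
E
python3 - <<'E'
from h import *
arm.move_l(tipT(0),feed=.12)
arm.grip(.0)
print(arm.current_width(),arm.current_force().round(1),arm.current_t())
arc(0,.48,3)
print(arm.current_t())
save("side","d1",(225,150,365,275),4)
E
```

```text
0.01579139155817186 [-7.6  2.6  3.4] 3.85
0.16 [-6.7 -1.2  2.9] 0.016
0.32 [-7.  -0.3  4. ] 0.0157
0.48 [-7.2  0.4  3.1] 0.0158
4.725
```

View pics/d1.png

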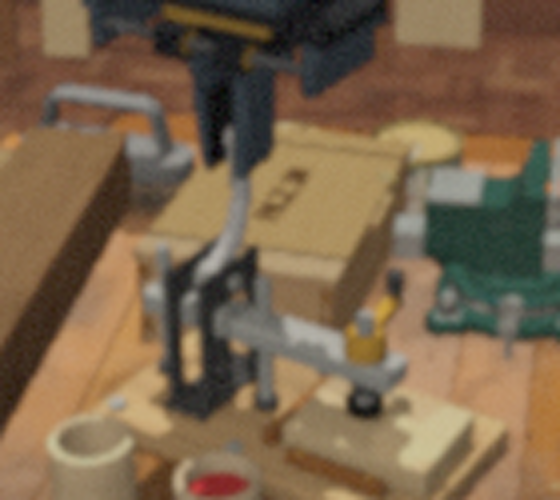

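The lever is following the fingers, ball between the pads. I'll continue to the open stop.

Run:
```python
from h import *
arc(.48,1.5,7)
print(arm.current_t())
save("side","d2",(225,130,365,255),4)
```

```text
0.63 [-6.5 -0.   1.7] 0.0155
0.77 [-5.   0.7  2.1] 0.0156
0.92 [-5.2  0.6  2.9] 0.016
1.06 [-4.8  0.9  4.9] 0.016
1.21 [-4.4  2.1  4.8] 0.0159
1.35 [-3.6  3.7  6.7] 0.0159
1.5 [-3.9  5.3  6.5] 0.0162
6.7583
```

View pics/d2.png

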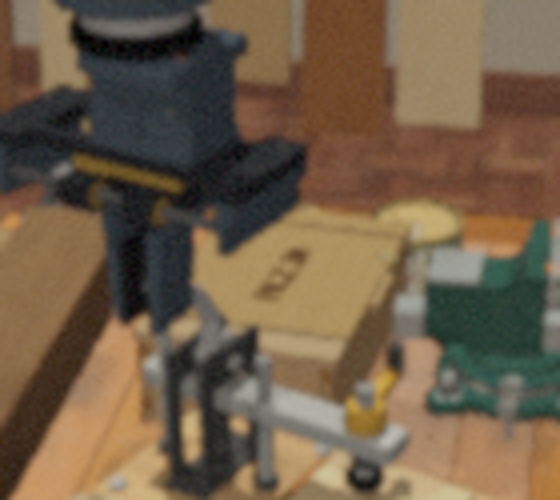

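Run:
```python
from h import *
arc(1.5,1.6,3)
arm.grip(.05)
arm.move_l(arm.current_ee_pos()+[0,0,.07],feed=.2)
# hover near nut for wrist look
c=arm.get_calibration("wrist"); save("wrist","w2"); save("side","d3",(225,150,365,275),4)
for q in (1.3,1.45): print(q,proj(c,tipT(q,G)).round(1))
print(arm.current_t())
```

```text
1.53 [-4.4  0.5 11.5] 0.0162
1.57 [-6.9 -7.3 20.9] 0.0159
1.6 [ -6.2 -11.8  25.8] 0.0162
1.3 [317.9 249.1]
1.45 [317.8 228.9]
8.8417
```

View pics/w2.png

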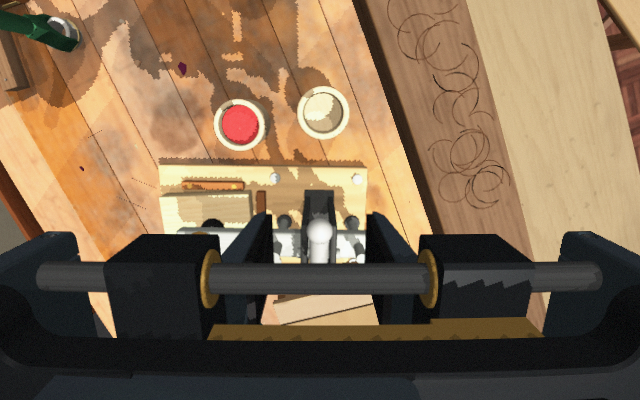

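View pics/d3.png

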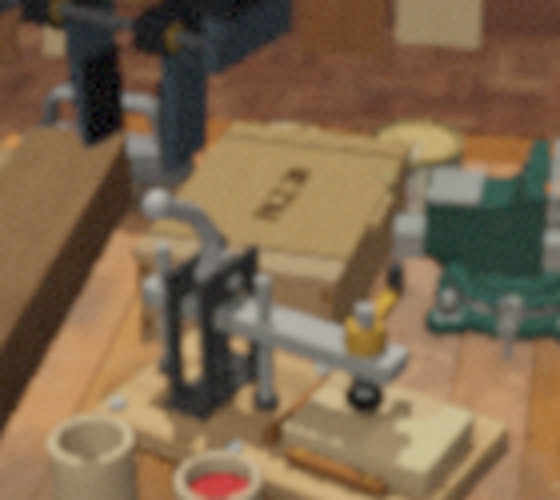

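Lever open: ball at (320,229), equal to the 1.45 rad prediction, and the stop was felt (28 N). Now hovering over the knob.

```bash
cat >> h.py <<'E'
def crank(a,z,r=.05,sg=1):
    d=-ey*np.cos(a)-ex*np.sin(a); t=sg*(ex*np.cos(a)-ey*np.sin(a))
    return J(-.05,0,z)+r*d, Rdown(t)
E
python3 - <<'E'
from h import *
s=arm.get_calibration("side")
p=onz(s,(225+396/4,150+268/4),.118); v=p-J(-.05,0,0); print("knob jig",v@ex,v@ey, "ang",np.arctan2(-(v@ex),-(v@ey)))
arm.move_l(arm.current_ee_pos()+[0,0,.0]-.03*ey,feed=.2)
arm.move_to(*crank(-.25,.19))
c=arm.get_calibration("wrist"); save("wrist","w3")
for a in (-.4,-.25,-.1): print(a,proj(c,crank(a,.118)[0]).round(1))
print("nut",proj(c,J(-.05,0,.1065)).round(1)); print(arm.current_t())
E
```

```text
knob jig 0.0011604734560363655 -0.040657175329986105 ang -0.028535146770622053
-0.4 [328.2 201.3]
-0.25 [318.3 202.1]
-0.1 [308.3 201.4]
nut [318.2 133.6]
9.7833
```

View pics/w3.png

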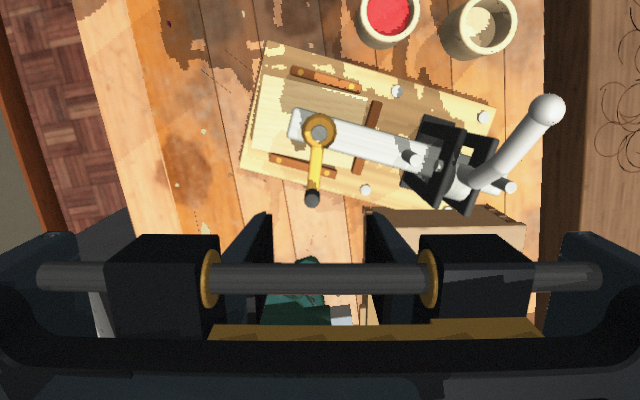

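The knob top shows at (312,199) and the nut at (319,132). That puts the nut at about −0.155 rad, with its centre as predicted. I'll grip the knob and swing it.

Run:
```python
from h import *
a0=-.155
p,R=crank(a0,.105)
arm.move_to(p+[0,0,.06],R)
arm.move_l(p,feed=.1)
print("down",arm.current_force().round(1))
arm.grip(0)
print(arm.current_width(),arm.current_force().round(1))
for a in np.linspace(a0,1.57,13)[1:]:
    arm.move_l(*crank(a,.105),feed=.06)
    f=arm.current_force(); print(round(a,2),f.round(1),round(arm.current_width(),4))
    if np.linalg.norm(f)>50: print("STOP");break
save("side","d4",(225,150,365,275),4); save("wrist","w4");print(arm.current_t())
```

```text
down [-0.9  0.   0.1]
0.010781526171758437 [-0.3 -0.7  1.5]
-0.01 [-3.5 -0.1  2.5] 0.0109
0.13 [-3.6 -0.   3.6] 0.0109
0.28 [-4.1 -1.6  5.3] 0.011
0.42 [-6.8 -1.4  5.6] 0.0105
0.56 [-8.3 -1.7  6.6] 0.0107
0.71 [-9.  -0.5  7.2] 0.0108
0.85 [-11.2   1.    9.2] 0.0108
1.0 [-12.5   0.8   9.4] 0.0108
1.14 [-13.4   2.8  10.6] 0.0109
1.28 [-14.5   2.9  10.5] 0.0105
1.43 [-17.5   5.5  11.4] 0.0105
1.57 [-18.2   9.   11.7] 0.0102
15.075
```

View pics/d4.png

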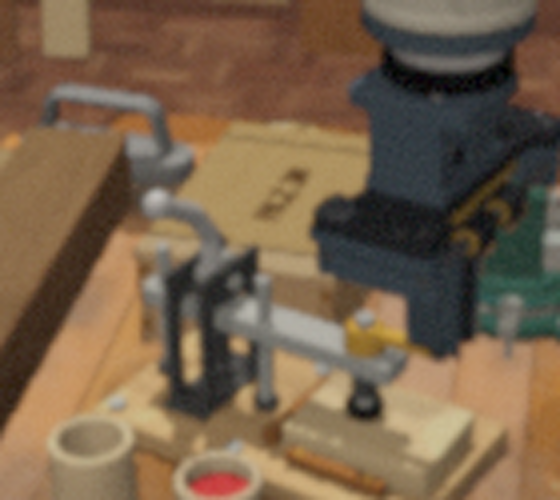

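View pics/w4.png

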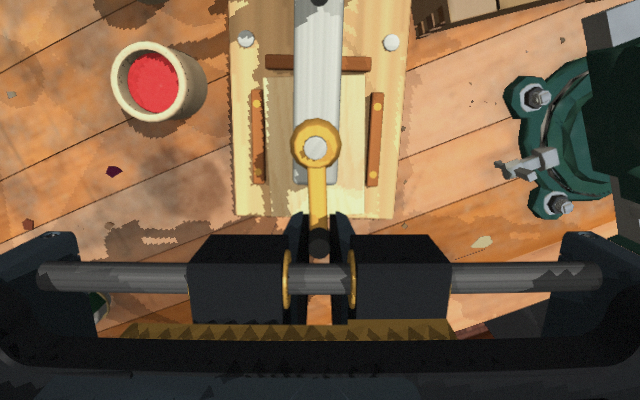

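The arm looks in line with the bar: nut (316,148), knob (319,242), bar centreline about column 316–318. I'll release, rise and verify.

Run:
```python
from h import *
arm.grip(.05)
arm.move_l(arm.current_ee_pos()+[0,0,.1],feed=.2)
c=arm.get_calibration("wrist"); save("wrist","w5")
for a in (1.45,1.57,1.7): print(a,proj(c,crank(a,.118)[0]).round(1))
print("nut",proj(c,J(-.05,0,.1065)).round(1),"p1",proj(c,J(.025,0,.112)).round(1)); print(arm.current_t())
```

```text
1.45 [324.7 197.9]
1.57 [317.2 198.3]
1.7 [309.  197.8]
nut [317.1 133.4] p1 [316.9  29.9]
16.525
```

View pics/w5.png

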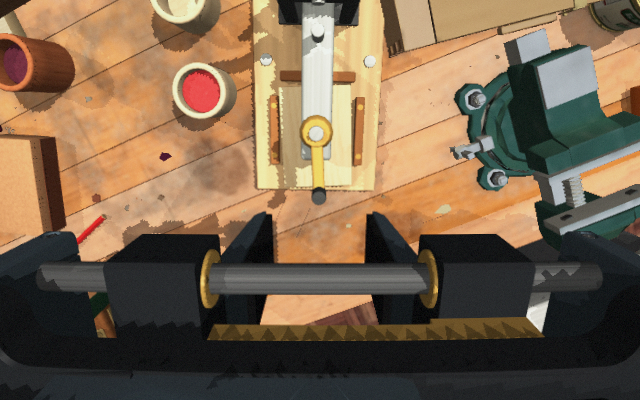

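Run:
```python
import cv2
a=cv2.imread("pics/w5.png")[0:215,265:375]; cv2.imwrite("pics/w5z.png",cv2.resize(a,None,fx=2.79,fy=2.79,interpolation=cv2.INTER_CUBIC)[:600])
a=cv2.imread("pics/w5.png")[115:210,280:360]; cv2.imwrite("pics/w5y.png",cv2.resize(a,None,fx=6,fy=6,interpolation=cv2.INTER_CUBIC))
```

```text
(no output)
```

View pics/w5y.png

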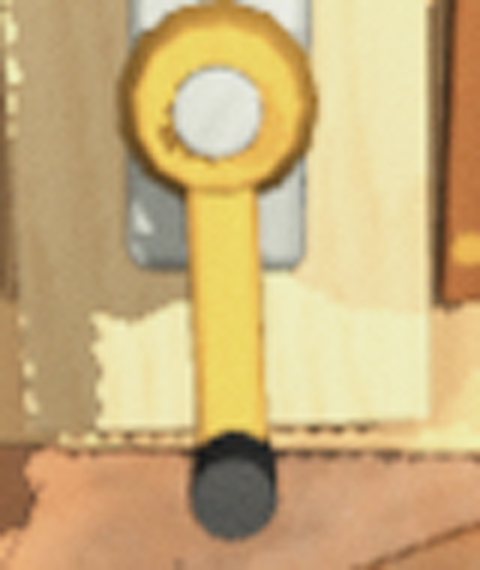

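View pics/w5z.png

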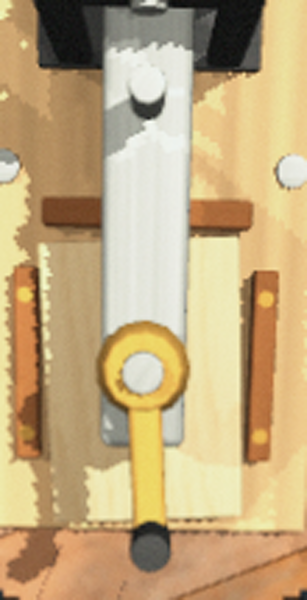

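Measured on the enlargement, the arm is about 0.065 rad short of the bar line: the knob sits to the −y side and the bar line slopes slightly the other way. I'll correct it now.

Run:
```python
from h import *
p,R=crank(1.57,.105)
arm.move_l(p,R,feed=.12)
arm.grip(0)
for a in (1.60,1.637): arm.move_l(*crank(a,.105),feed=.03); print(arm.current_force().round(1))
arm.grip(.05)
arm.move_l(*[p+[0,0,.1],R],feed=.2)
save("wrist","w6",(265,0,375,215),2.79); print(arm.current_t())
```

```text
[-1.6 -1.5  1.4]
[-1.5  0.1  2.6]
20.15
```

View pics/w6.png

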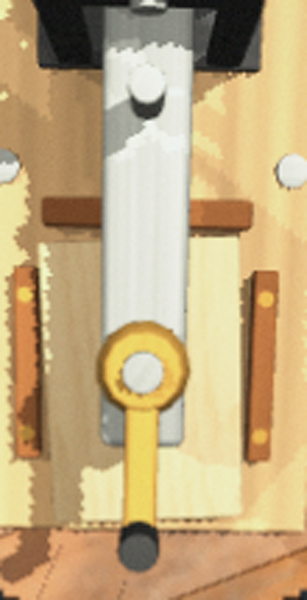

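The arm now lies in line with the bar (knob (139,547), nut (143,372), parallel to the bar within about 0.01 rad). Closing the lever.

Run:
```python
from h import *
arm.move_to(tipT(1.45,.07),Rdown(ex))
arm.move_l(tipT(1.45),feed=.12)
arm.grip(0)
print(arm.current_width(),arm.current_force().round(1))
if arc(1.45,0,10): arc(0,-.13,4)
print(arm.current_t()); save("side","d5",(225,150,365,275),4)
```

```text
0.015785085453504905 [ 1.5 -1.2  1.9]
1.3 [0.7 0.7 3.3] 0.016
1.16 [-1.2 -0.2  3. ] 0.0159
1.02 [-1.6 -0.6  3.9] 0.0159
0.87 [-3.  -0.7  4.5] 0.0159
0.72 [-4.9 -2.6  5.4] 0.0162
0.58 [-6.6 -1.8  6.4] 0.0159
0.44 [-7.  -2.3  6. ] 0.0162
0.29 [-6.9 -4.3  5. ] 0.0163
0.15 [-8.6 -2.9  3.5] 0.0157
0.0 [-8.1 -3.8  2.5] 0.0156
-0.03 [-7.8 -3.9  3.5] 0.0161
-0.06 [-11.8  -0.5  12.3] 0.0156
-0.1 [-15.    1.6  19.5] 0.0158
-0.13 [-15.8   3.   24.6] 0.0161
26.925
```

View pics/d5.png

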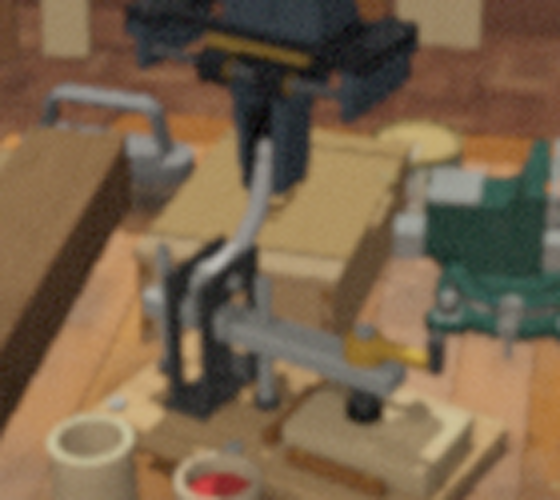

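Closed stop felt (about 29 N). Release, back off and check.

Run:
```python
from h import *
arm.grip(.06)
arm.move_l(tipT(0,.075),Rdown(ex),feed=.2)
c=arm.get_calibration("wrist"); save("wrist","w7"); save("side","d6",(225,175,365,300),4.8)
for q in (0,.1): print(proj(c,tipT(q,G)).round(1))
print(arm.current_t())
```

```text
[318.1 207.9]
[318.1 201.9]
28.4583
```

View pics/w7.png

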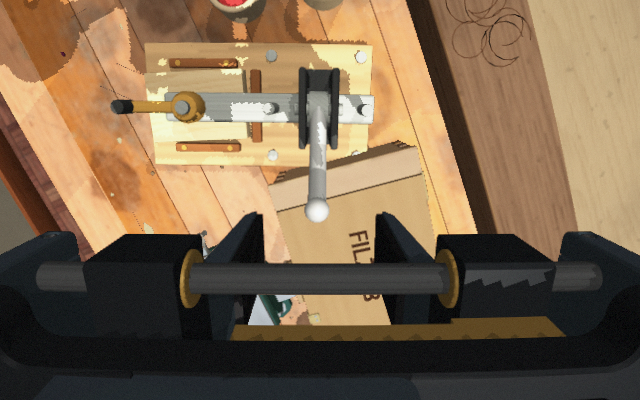

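View pics/d6.png

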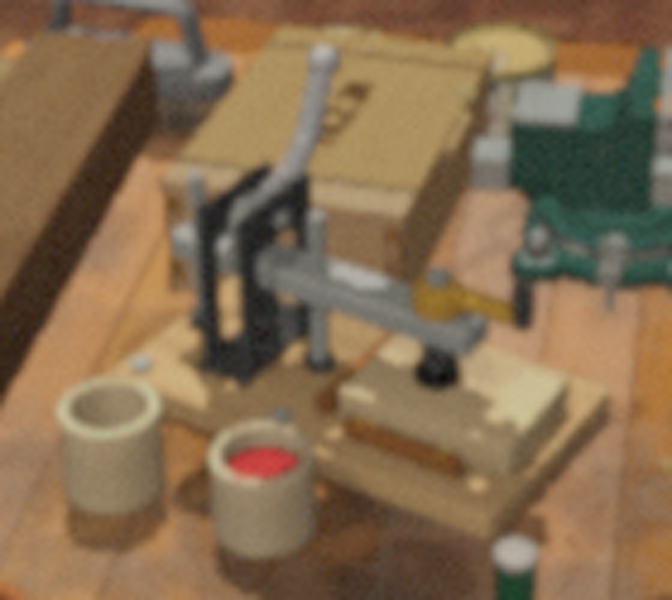

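The ball is back at (317,210), as in the first closed view. The crank lies along the bar, the pad is on the packer, and the packer and cups are where they were. Handing in.

```bash
python3 -c "
from rig import arm
print(arm.current_force().round(1)); print(arm.sign_off(), arm.current_t())"
```

```text
[-0.  -0.4 -0.3]
the job is handed in; nothing more can be done
the job is handed in; nothing more can be done
```

The cam hold-down is re-set in the order you asked, and I handed the job in after about 28.5 s of the 67 s allowed.

- **Lever open:** I flipped it by its ball to the open stop, felt at about 28 N. The ball then sat where 1.45 rad predicts.
- **Nut:** I swung the crank clockwise by its knob with the lever open. My first check showed it about 0.065 rad short, so I gripped it again and corrected. It now lies in line with the bar, pointing out over the free end, within about 0.01 rad by picture.
- **Lever closed:** I flipped it back to its stop, felt at about 29 N. After release the ball sat within about 1 px of its first closed position.

In the last pictures the packing piece is in its nest with the pad on it. The two cups look unmoved and the robot touches nothing (force reading about 0.5 N). I could not read the pad's squeeze directly; that it grips is inferred from the nut setting and the closed lever. No check failed at the end.

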